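# Fetch the salt from behind the mill and the olive jar

### The job

The order on the light wooden serving board still lacks its salt, which stands at the back of the dark wooden condiment stand behind the pepper mill and the olive jar. Leaving the salt where it is, first stand the mill and the olive jar aside on the black mat, then set the salt shaker on the middle of the board's cork coaster, and only then put the mill and the olive jar back on the stand, each on the very spot where it stood at first. Keep all three upright, and leave the water glass to the right of the stand and the white cup behind the work where they are.

Things in the scene. Friction and masses are not known exactly. Their poses are not given: they have to be found in the camera images.
- salt_shaker: small glass salt shaker with a domed grey metal cap, round, 44 mm wide, 90 mm tall; origin at the centre of its underside, z up; its foot is slightly rounded, so it may lean by up to 0.06 rad. At first it stands at the middle of the stand's back half, the mill and the olive jar in front of it to the left and right, about 73 mm away centre to centre: too close for a gripper until they are gone.
- pepper_mill: turned wooden pepper mill with a steel button on top, round, 150 mm tall; foot 58 mm wide, rounded head 50 mm wide from 109 to 139 mm above the foot, by which it is gripped from above; origin at the centre of its underside, z up. It stands in the front half of the stand, on the left or on the right (another mill, salt and jar far off to the left do not matter).
- olive_jar: squat glass jar of olives with a green lid, round, 66 to 69 mm wide, 84 mm tall, to be gripped across the body from above; origin at the centre of its underside, z up. It stands in the front half of the stand, on the other side from the mill.
- stand: fixed condiment stand: a shallow dark wooden tray 140 mm (x) by 210 mm (y) with a rim 18 mm high and 6 mm thick; its floor, on which things stand, is 6 mm above the worktop. Origin at the centre of its underside; its x axis points to its back, y to its left.
- side_mat: fixed black rubber mat, 100 mm (x) by 170 mm (y), 5 mm thick: the side area, empty at first, with room for the mill and the olive jar side by side along its y axis. Origin at the centre of its underside. It lies behind the stand or to its left, and the serving board (order_tray) in the other of these two places.
- order_tray: fixed light wooden serving board, 100 mm (x) by 170 mm (y), 14 mm thick, with a bun (60 mm wide, 39 mm tall, fixed) centred 45 mm to its -y side and a round cork coaster (62 mm across, 3 mm thick) centred 42 mm to its +y side. Origin at the centre of its underside.
- salt_place (a point): centre of the cork coaster's upper face, 17 mm above the worktop; z up.
- water_glass: waisted clear glass, 62 mm wide, 88 mm tall, a bystander right of the stand; origin at the centre of its underside. Behind it stand a coffee grinder (solid, x from 0.52 m on, y -0.13 to 0.03 m, 0.5 m high) and, further right, the espresso machine (x from 0.62 m on, y below -0.18 m, 0.5 m high): coming from the right, pass in front of both.
- espresso_cup: small white cup with a handle, 60 mm wide (82 mm with the handle), 58 mm tall, a bystander at the back left; origin near the centre of its underside.
Mind the look-alikes: they are no part of the job. What is shaped like the olive_jar but yellow is not meant.

How it is judged (in metres and radians):
On the way, in this order (a step that is already met when the one before it is completed fails the run):
1. the mill and the olive jar both stand on the black mat, the salt still at its first place (height (world z) of each of pepper_mill, olive_jar below 0.012 m and angle between each of pepper_mill, olive_jar's own z axis and vertical below 0.15 rad and distance of salt_shaker from where it was at the start of the episode below 0.02 m and x of pepper_mill in the frame of side_mat between -0.05 and 0.05 m and y of pepper_mill in the frame of side_mat between -0.085 and 0.085 m and x of olive_jar in the frame of side_mat between -0.05 and 0.05 m and y of olive_jar in the frame of side_mat between -0.085 and 0.085 m), for 0.2 s.
2. the salt stands on the coaster while the mill and the olive jar are still on the mat (horizontal distance between salt_shaker and salt_place below 0.015 m and z of salt_shaker in the frame of salt_place below 0.006 m and angle between salt_shaker's own z axis and vertical below 0.15 rad and x of pepper_mill in the frame of side_mat between -0.05 and 0.05 m and y of pepper_mill in the frame of side_mat between -0.085 and 0.085 m and x of olive_jar in the frame of side_mat between -0.05 and 0.05 m and y of olive_jar in the frame of side_mat between -0.085 and 0.085 m), for 0.2 s.
3. the mill and the olive jar are back on their own spots (distance of each of pepper_mill, olive_jar from where it was at the start of the episode below 0.015 m), for 0.2 s.
At the end, for the whole second after the job is handed in: the salt shaker stands upright on the coaster, within 15 mm of its centre; the mill and the olive jar stand upright on the stand, each within 15 mm of where it stood at the start; all is at rest; the water glass and the white cup are within 20 mm of where they were (all of step 3 and horizontal distance between salt_shaker and salt_place below 0.015 m and z of salt_shaker in the frame of salt_place below 0.006 m and angle between each of salt_shaker, pepper_mill, olive_jar's own z axis and vertical below 0.15 rad and linear speed of each of salt_shaker, pepper_mill, olive_jar below 0.02 m/s and distance of each of water_glass, espresso_cup from where it was at the start of the episode below 0.02 m); the robot touches nothing.
It fails at once if the mill, the olive jar or the salt is tipped over (leans more than 0.6 rad) (angle between any of pepper_mill, olive_jar, salt_shaker's own z axis and vertical above 0.6 rad).
It fails at once if the water glass or the white cup is pushed more than 30 mm (distance of any of water_glass, espresso_cup from where it was at the start of the episode above 0.03 m).
It also fails if it takes over 141 s, if anything falls off the work surface, if the arm or the gripper's body presses on something with over 40 N, if the wrist force passes 120 N, or if a joint passes its speed limit or range.

### The arm

A 7-joint arm with a two-finger parallel gripper is mounted at the origin on a cart in front of the work surface, level with it; the furniture and walls round the work are solid. World frame = base frame: x ahead of the robot, y to its left, z up, the work surface at z = 0. Lengths are in m, angles in degrees, forces in N, time in s.
With the tool pointing down it reaches from about 0.4 to 0.85 m from the base axis. Payload 4.4 kg.
Tool frame: the origin (TCP) lies at the very end of the fingers, on their centre line; the grasp point (between the pads) lies 19 mm behind it; z points along the fingers, y is the line along which they close (so a half turn about z gives the same grasp; the last joint's range is limited). The gripper opens to 94 mm and grips with 3 to 60 N. Pads are 16 mm wide; open, the fingers measure 119 mm over their backs; the gripper's body (75 mm by 177 mm) begins 78 mm behind the grasp point.
Start: joints at [-78.083, 36.005, 2.206, 86.941, -1.547, 57.084, -1.146], TCP at [0.176, 0.626, 0.205] pointing down, gripper open.
Joint ranges: [-175.42, 175.42], [-21.48, 121.26], [-71.46, 75.88], [10.55, 141.38], [-63.04, 243.04], [13.31, 113.54], [-168.57, 168.57]. Speed limits (degrees/s): [147.25, 147.25, 180, 180, 180, 180, 180].

### API

Orientations are given as [roll, pitch, yaw] about the fixed x, y, z axes, in that order (R = Rz(yaw) Ry(pitch) Rx(roll)).
In Python, from workcell import * gives the robot as it stands.
- The arm moves only by the shell command python3 -m creep 'ROWS' [FORCE]. ROWS is JSON, a list of rows, each a list of 3 entries, a list of its own where there are three numbers: the shift along the tool's x, y, z in mm, then the turn, a rotation vector about the tool's x, y, z in degrees, then the opening, from 0 (shut) to 1 (fully open). A call has 1 to 8 rows; each row shifts and turns the commanded pose from where the row before left it, along the tool's axes as they then stand; what a row does not reach is not made up. A row lasts 1/10 s, in which the tool goes at most 50 mm and 8.59 degrees, less where a joint would pass 70% of its speed; a pose out of reach is approached as far as the arm can. A call is refused whole if a number of a shift passes 50 or a number of a turn 8.59, either way. A call with a gripper value outside its range is refused whole. The fingers move at their own pace and stop on an object; FORCE is the grip in N (left out, the last holds). Time passes only in rows, so rows that do not move let the fingers close. It gives the time, the measured TCP pose, the force, the opening and the grip force at its end, in the units of the state.
- get_state(): the state, without advancing time (a new reading comes with each control period).
- get_image(name): name is "side" or "top"; returns the picture (480x640x3 uint8, red, green, blue); there is no depth.
- camera_model(name): a dict with "fx", "fy", "cx", "cy" (pixels), "k1" (the pictures are not rectified: a ray, as slopes to the right and down, at radius r is drawn at 1 + k1 r^2 times it, then the intrinsics apply), "R" (3x3) and "t" (3): a world point X has camera coordinates R X + t. Camera axes: x right, y down, z forward; pixel columns grow to the right and rows downward; lengths in m; the calibration is good to about 2 mm. A picture is of the moment at which its call begins. camera_model takes no time and is no camera call.
- job_done(): hands the job in; it is judged then, once.
The state is a dict: "t": time; "joint_positions": joint angles; "qvel": joint speeds; "joint_torque": joint torques, N m; "position": TCP position; "ee_rot": TCP orientation; "ft_force": force on the tool from outside, world axes, zero at the start; "ft_torque": the same for the moment, N m; "gripper_width": finger opening in m; "finger_force": force on a finger pad.
Only numpy, scipy, OpenCV 4.12 (cv2) and the standard library are available. Lean on these libraries where they do the work, as an engineer would, in place of code of your own. Each camera call takes 0.05 s, during which the arm holds its last target. There are 200 camera calls.

## Working session

There is one attempt and no reset: what is moved stays moved. The work goes in short steps, Python scripts to look and compute and a shell command to move; the robot and the scene stay as the last step left them, time stands still between calls to the robot, and variables do not carry over. Pictures are saved under pics/ and viewed, at most 14 in all, crops included, and the job is handed in when it is done.

```bash
mkdir -p pics
python3 - <<'E'
from workcell import *
import cv2
for n in ("side","top"):
    cv2.imwrite(f"pics/{n}0.png",cv2.cvtColor(get_image(n),cv2.COLOR_RGB2BGR))
    m=camera_model(n); print(n,m)
s=get_state(); print(s)
E
```

```text
side {'fx': 455.4991251851772, 'fy': 455.4991251851772, 'cx': 318.66834887435044, 'cy': 239.1604958541551, 'k1': -0.013812332903441608, 'R': array([[-0.98759229, -0.15680828,  0.00852301],
       [-0.08098242,  0.46203198, -0.88315814],
       [ 0.1345486 , -0.87289038, -0.46899794]]), 't': array([ 0.57507558, -0.02480974,  1.14258212])}
top {'fx': 521.8774385320295, 'fy': 521.8774385320295, 'cx': 317.0024950741442, 'cy': 254.2109284650527, 'k1': -0.042794423232613614, 'R': array([[-0.00678706, -0.99991713,  0.01093904],
       [-0.99344939,  0.00549446, -0.11414079],
       [ 0.11407123, -0.01164206, -0.99340436]]), 't': array([0.24386027, 0.57120471, 0.99636796])}
{'t': 0.1, 'joint_positions': array([-78.08065802,  36.05158492,   2.20094485,  86.98819663,
        -1.54711335,  57.08503076,  -1.14559522]), 'qvel': array([ 4.20396776e-02, -1.10452667e-01, -1.08076707e-01, -1.82736498e-01,
       -9.38237007e-03, -2.35277520e-02,  1.29697679e-04]), 'joint_torque': array([ 2.17406683e-03, -5.50791121e+01,  1.14708368e+00, -1.87115479e+01,
       -5.21984836e-02,  1.92426372e-02,  5.07819937e-05]), 'position': array([0.17556713, 0.62523094, 0.20468007]), 'ee_rot': array([-1.79904790e+02, -3.41787464e-04,  1.64312333e+02]), 'ft_force': array([ 0.06358459, -0.14437321,  0.14240917]), 'ft_torque': array([-0.10017089,  0.00236973, -0.04712051]), 'finger_force': 0.0, 'gripper_width': 0.0938588784307023}
```

View pics/side0.png

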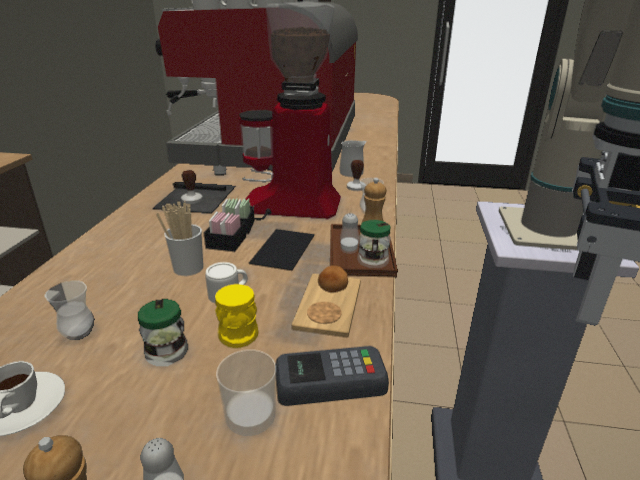

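View pics/top0.png

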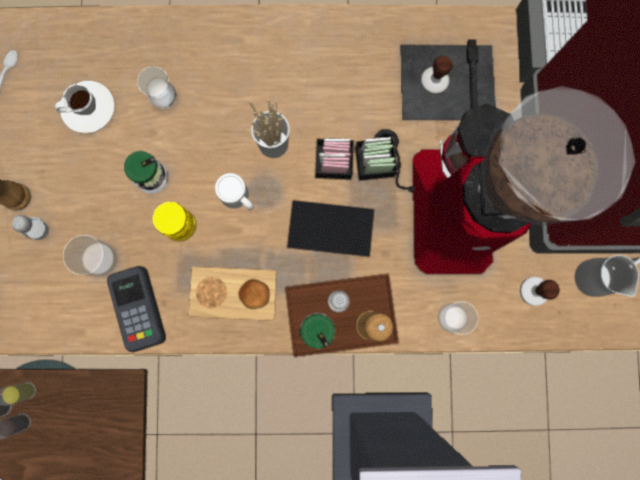

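The top view shows the stand at about (342,315), with salt cap (339,300), mill (375,326, right) and olive jar (317,331, left). The mat is at (331,228) behind the stand. The board is at (233,293) to its left, with the coaster at (212,292).

Look-alikes in the top view:
- **Green-lid jars:** (317,331) is on the stand; (146,168) is far left. The yellow one is at (174,221).
- **Mills:** (375,326) is on the stand; (10,195) is far left.
- **Salts:** (339,300) is on the stand; (30,228) is far left.

The ones on the dark stand fit the description. I'll confirm that in an enlarged crop.

```bash
cat > h.py <<'E'
from workcell import *
import numpy as np, cv2
from scipy.spatial.transform import Rotation as Ro
def px2w(n,u,v,z):
    m=camera_model(n); a=np.array([(u-m['cx'])/m['fx'],(v-m['cy'])/m['fy']]); s=a.copy()
    for _ in range(20): s=a/(1+m['k1']*(s@s))
    d=m['R'].T@np.array([*s,1]); c=-m['R'].T@m['t']
    return (c+d*(z-c[2])/d[2])[:2]
def w2px(n,X):
    m=camera_model(n); p=m['R']@np.asarray(X,float)+m['t']; s=p[:2]/p[2]; s=s*(1+m['k1']*(s@s))
    return np.array([m['fx']*s[0]+m['cx'],m['fy']*s[1]+m['cy']])
def crop(n,x0,y0,w,h,k,f):
    im=cv2.cvtColor(get_image(n),cv2.COLOR_RGB2BGR)
    cv2.imwrite(f,cv2.resize(im[y0:y0+h,x0:x0+w],None,fx=k,fy=k,interpolation=cv2.INTER_CUBIC))
def to_tool(target,yaw=None):
    "mm shift in tool axes to reach target with the current pose, and turn about tool z for a yaw"
    s=get_state(); R=Ro.from_euler('xyz',s['ee_rot'],degrees=True)
    d=R.inv().apply(np.array(target)-s['position'])*1000
    print('pos',s['position'].round(4),'rot',s['ee_rot'].round(2),'t',round(s['t'],2),'shift',d.round(1))
    if yaw is not None: print('turn',(R.inv()*Ro.from_euler('xyz',[180,0,yaw],degrees=True)).as_rotvec(degrees=True).round(2))
E
python3 - <<'E'
from h import *
crop("top",180,190,230,170,3.4,"pics/top1.png")
crop("side",280,160,130,190,3.1,"pics/side1.png")
E
```

```text
(no output)
```

View pics/top1.png

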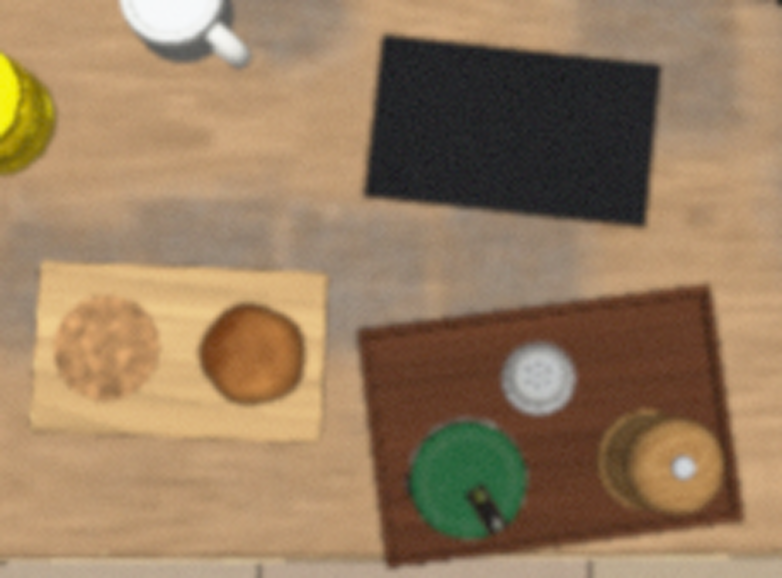

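View pics/side1.png

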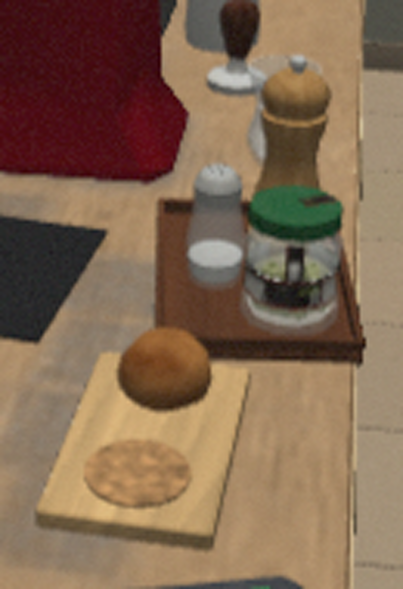

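The crops confirm it. On the dark stand are the mill with its steel button (top crop 683,467), the green-lidded jar (467,480), and the salt's perforated cap (540,376) behind them. The mat (513,130) is empty, and the coaster is at (107,347).

Run:
```python
from h import *
T=lambda u,v,z: px2w("top",u/3.4+180,v/3.4+190,z)
def rect(c,z,name):
    P=np.array([T(*p,z) for p in c]); ctr=P.mean(0)
    yl=(P[0]-P[1]+P[3]-P[2])/2; xl=(P[0]-P[3]+P[1]-P[2])/2
    print(name,ctr.round(4),'yaw(x axis)',np.degrees(np.arctan2(-yl[0],yl[1])).round(1),np.degrees(np.arctan2(xl[1],xl[0])).round(1),'sz',np.linalg.norm(xl).round(3),np.linalg.norm(yl).round(3))
rect([(360,330),(709,287),(742,518),(388,565)],.018,'stand')
rect([(385,36),(660,66),(644,225),(366,195)],.005,'mat')
rect([(40,262),(327,273),(319,440),(31,428)],.014,'board')
for n,u,v,z in [('coaster',107,347,.017),('bun',253,353,.034),('salt',540,375,.09),('mill button',683,467,.155),('mill head',675,467,.131),('jar',467,480,.088),]:
    print(n,T(u,v,z).round(4))
S=lambda u,v,z: px2w("side",u/3.1+280,v/3.1+160,z)
print('side: mill button',S(298,63,.155),'jar lid',S(295,211,.082),'salt cap',S(218,180,.09),'coaster',S(137,472,.017))
print('glass rim',px2w('top',459,318,.08),'cup',px2w('top',230,188,.05))
def tri(pt,ps):
    def res(X): return np.r_[w2px('top',X)-pt,w2px('side',X)-ps]
    from scipy.optimize import least_squares
    r=least_squares(res,[.4,0,.1]);return r.x.round(4),r.fun.round(1)
print(tri(np.array([683,467])/3.4+[180,190],np.array([298,63])/3.1+[280,160]))
```

```text
stand [0.4538 0.1921] yaw(x axis) 6.8 6.8 sz 0.135 0.206
mat [0.6287 0.211 ] yaw(x axis) -6.5 -6.8 sz 0.097 0.166
board [0.498  0.4081] yaw(x axis) -2.6 -2.3 sz 0.097 0.168
coaster [0.5001 0.4496]
bun [0.4955 0.3627]
salt [0.4804 0.2015]
mill button [0.4321 0.1335]
mill head [0.4315 0.1345]
jar [0.4244 0.2413]
side: mill button [0.43258772 0.14588546] jar lid [0.42559983 0.23458625] salt cap [0.48048419 0.2116759 ] coaster [0.50048087 0.45387939]
glass rim [ 0.44609086 -0.02270408] cup [0.70226302 0.41037966]
(array([0.4323, 0.1329, 0.1502]), array([-0. , -0.2,  0.2,  0. ]))
```

```bash
cat > ov.py <<'E'
from h import *
def ov(f,things,boxes=(("top",290,270,120,90),("side",320,170,85,110)),k=5):
    out=[]
    for n,x0,y0,w,h in boxes:
        im=cv2.cvtColor(get_image(n),cv2.COLOR_RGB2BGR)
        c=cv2.resize(im[y0:y0+h,x0:x0+w],None,fx=k,fy=k,interpolation=cv2.INTER_CUBIC)
        for (x,y,r,z,col) in things:
            a=np.linspace(0,2*np.pi,60)
            p=np.array([(w2px(n,[x+r*np.cos(t),y+r*np.sin(t),z])-[x0,y0]+.5)*k-.5 for t in a])
            cv2.polylines(c,[np.round(p).astype(int)],True,col,1)
        out.append(c)
    H=max(o.shape[0] for o in out)
    out=[cv2.copyMakeBorder(o,0,H-o.shape[0],0,0,cv2.BORDER_CONSTANT) for o in out]
    cv2.imwrite(f,cv2.resize(np.hstack(out),None,fx=.75,fy=.75,interpolation=cv2.INTER_AREA))
E
python3 - <<'E'
from ov import *
R=(0,0,255);B=(255,80,0);Y=(0,255,255);W=(255,255,255)
m=(.4318,.1340);j=(.4250,.2395);s=(.4804,.2030)
ov("pics/ov1.png",[(*m,.029,.006,Y),(*m,.025,.131,R),(*m,.006,.156,W),(*j,.034,.006,Y),(*j,.034,.082,R),(*s,.022,.006,Y),(*s,.02,.08,R)])
E
```

```text
(no output)
```

View pics/ov1.png

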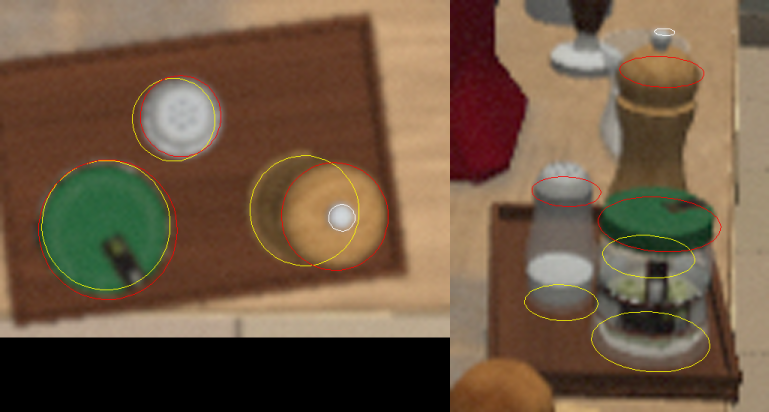

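```bash
python3 -c "
from h import *
to_tool([.4318,.1345,.205],90)"
```

```text
pos [0.1756 0.6256 0.2052] rot [-179.97   -0.    164.31] t 0.3 shift [-3.794e+02 -4.036e+02  4.000e-01]
turn [-3.000e-02  2.000e-02  7.431e+01]
```

```bash
python3 -m creep '[[[-31,-33,0],[0,0,0],1],[[-31,-33,0],[0,0,0],1],[[-31,-33,0],[0,0,0],1],[[-31,-33,0],[0,0,0],1],[[-31,-33,0],[0,0,0],1],[[-31,-33,0],[0,0,0],1],[[-31,-33,0],[0,0,0],1],[[-31,-33,0],[0,0,0],1]]' 10
python3 -m creep '[[[-33,-35,0],[0,0,0],1],[[-33,-35,0],[0,0,0],1],[[-33,-35,0],[0,0,0],1],[[-32,-35,0],[0,0,0],1],[[0,0,0],[0,0,8.25],1],[[0,0,0],[0,0,8.25],1],[[0,0,0],[0,0,8.25],1],[[0,0,0],[0,0,8.25],1]]'
python3 -m creep '[[[0,0,0],[0,0,8.25],1],[[0,0,0],[0,0,8.25],1],[[0,0,0],[0,0,8.25],1],[[0,0,0],[0,0,8.25],1],[[0,0,0],[0,0,8.25],1],[[0,0,0],[0,0,0],1],[[0,0,0],[0,0,0],1]]'
python3 -c "
from h import *
to_tool([.4318,.1345,.111],90);print(get_state()['joint_positions'].round(1))"
```

```text
t: 1.1
position: [0.3438, 0.303, 0.2057]
ee_rot: [180.0, 0.0, 164.3]
ft_force: [0.6, 0.5, -0.5]
gripper_width: 0.0937
finger_force: 0.0
t: 1.9
position: [0.4315, 0.1341, 0.2056]
ee_rot: [180.0, -0.0, 130.9]
ft_force: [-0.3, 0.2, -0.6]
gripper_width: 0.0937
finger_force: 0.0
t: 2.6
position: [0.4313, 0.1345, 0.2055]
ee_rot: [-180.0, 0.0, 90.3]
ft_force: [0.4, 0.6, 0.3]
gripper_width: 0.0943
finger_force: 0.0
pos [0.4313 0.1345 0.2055] rot [-180.      0.     90.27] t 2.6 shift [-0.   0.5 94.5]
turn [-0.    0.    0.27]
[-39.7  21.6  25.4 117.7 -13.3  43.4  -5.8]
```

```bash
python3 -m creep '[[[0,0,25],[0,0,0],1],[[0,0,25],[0,0,0],1],[[0,0,25],[0,0,0],1],[[0,0,15],[0,0,0],1],[[0,0,4],[0,0,0],1],[[0,0,0],[0,0,0],1]]'
python3 -m creep '[[[0,0,0],[0,0,0],0],[[0,0,0],[0,0,0],0],[[0,0,0],[0,0,0],0],[[0,0,0],[0,0,0],0],[[0,0,0],[0,0,0],0],[[0,0,0],[0,0,0],0],[[0,0,0],[0,0,0],0],[[0,0,0],[0,0,0],0]]' 20
```

```text
t: 3.2
position: [0.4312, 0.1342, 0.1113]
ee_rot: [-179.9, 0.0, 90.1]
ft_force: [-0.1, 0.6, 0.1]
gripper_width: 0.0937
finger_force: 0.0
t: 4.0
position: [0.4317, 0.1344, 0.1116]
ee_rot: [180.0, -0.0, 90.1]
ft_force: [0.8, -0.2, 1.1]
gripper_width: 0.0477
finger_force: 20.0
```

```bash
python3 -m creep '[[[0,0,-8],[0,0,0],0],[[0,0,-20],[0,0,0],0],[[0,0,-25],[0,0,0],0],[[0,0,-25],[0,0,0],0],[[0,0,-20],[0,0,0],0],[[0,0,-12],[0,0,0],0],[[0,0,0],[0,0,0],0]]'
python3 -m creep '[[[2,12,0],[0,0,0],0],[[5,25,0],[0,0,0],0],[[5,30,0],[0,0,0],0],[[6,35,0],[0,0,0],0],[[6,35,0],[0,0,0],0],[[6,30,0],[0,0,0],0],[[3,15,0],[0,0,0],0],[[2,10,0],[0,0,0],0]]'
python3 -c "
from h import *
to_tool([.624,.169,.1105],90);crop('side',200,130,220,200,2.5,'pics/s2.png')"
```

```text
t: 4.7
position: [0.432, 0.1346, 0.223]
ee_rot: [179.9, -0.1, 90.1]
ft_force: [0.1, 0.8, -2.5]
gripper_width: 0.0479
finger_force: 20.0
t: 5.5
position: [0.6246, 0.1695, 0.219]
ee_rot: [-179.9, 0.1, 90.1]
ft_force: [-1.0, 0.2, -1.8]
gripper_width: 0.0478
finger_force: 20.0
pos [0.6246 0.1695 0.219 ] rot [-1.7988e+02  7.0000e-02  9.0060e+01] t 5.5 shift [ -0.3  -0.4 108.5]
turn [-0.12  0.07  0.06]
```

View pics/s2.png

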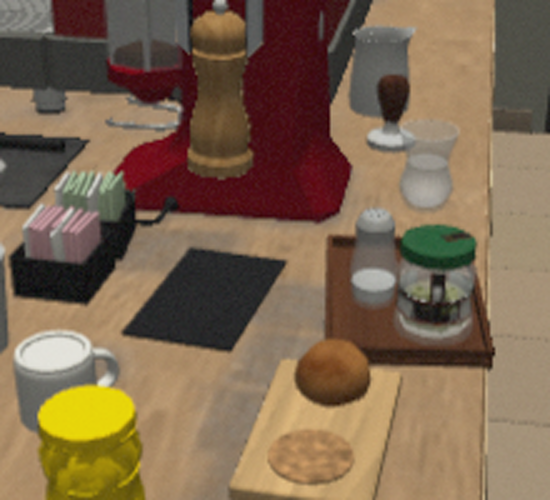

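The side crop shows the mill hanging upright at (220,95), above the far end of the mat. The salt (375,255) and jar (437,280) are undisturbed.

```bash
python3 -m creep '[[[0,0,15],[0,0,0],0],[[0,0,25],[0,0,0],0],[[0,0,25],[0,0,0],0],[[0,0,20],[0,0,0],0],[[0,0,10],[0,0,0],0],[[0,0,6],[0,0,0],0],[[0,0,0],[0,0,0],0],[[0,0,0],[0,0,0],0]]'
```

```text
t: 6.35
position: [0.624, 0.1696, 0.1211]
ee_rot: [179.9, -0.0, 90.1]
ft_force: [0.5, -0.5, -1.4]
gripper_width: 0.0479
finger_force: 20.0
```

```bash
python3 -m creep '[[[0,0,4],[0,0,0],0],[[0,0,3],[0,0,0],0],[[0,0,2],[0,0,0],0],[[0,0,0.5],[0,0,0],0],[[0,0,0],[0,0,0],0],[[0,0,0],[0,0,0],0]]'
```

```text
t: 6.95
position: [0.6234, 0.1696, 0.1111]
ee_rot: [180.0, -0.0, 90.1]
ft_force: [0.2, 0.1, -1.9]
gripper_width: 0.0481
finger_force: 20.0
```

```bash
python3 -m creep '[[[0,0,0.7],[0,0,0],0],[[0,0,0.7],[0,0,0],0],[[0,0,0],[0,0,0],0]]'
python3 -m creep '[[[0,0,0],[0,0,0],0.65],[[0,0,0],[0,0,0],0.8],[[0,0,0],[0,0,0],1],[[0,0,0],[0,0,0],1],[[0,0,0],[0,0,0],1]]'
python3 -m creep '[[[0,0,-15],[0,0,0],1],[[0,0,-25],[0,0,0],1],[[0,0,-25],[0,0,0],1],[[0,0,-25],[0,0,0],1],[[0,0,-5],[0,0,0],1],[[0,0,0],[0,0,0],1]]'
python3 -c "
from h import *
to_tool([.425,.2395,.205],110)"
```

```text
t: 7.25
position: [0.6238, 0.1695, 0.1106]
ee_rot: [179.9, -0.0, 90.1]
ft_force: [-0.1, -0.4, 4.6]
gripper_width: 0.0476
finger_force: 20.0
t: 7.75
position: [0.6233, 0.1696, 0.1094]
ee_rot: [-180.0, 0.0, 90.1]
ft_force: [0.7, 0.1, 0.7]
gripper_width: 0.0847
finger_force: 0.0
t: 8.35
position: [0.6239, 0.1697, 0.2059]
ee_rot: [179.9, -0.0, 90.1]
ft_force: [-0.3, 0.2, -0.0]
gripper_width: 0.0936
finger_force: 0.0
pos [0.6239 0.1697 0.2059] rot [ 1.7987e+02 -5.0000e-02  9.0060e+01] t 8.35 shift [  70.  -198.9    0.5]
turn [  0.14  -0.03 -19.94]
```

```bash
python3 -m creep '[[[12,-34,0],[0,0,0],1],[[12,-34,0],[0,0,0],1],[[12,-34,0],[0,0,0],1],[[12,-34,0],[0,0,0],1],[[12,-34,0],[0,0,0],1],[[10,-29,0],[0,0,0],1],[[0,0,0],[0,0,-7],1],[[0,0,0],[0,0,-7],1]]'
python3 -m creep '[[[0,0,0],[0,0,-6],1],[[0,0,20],[0,0,0],1],[[0,0,20],[0,0,0],1],[[0,0,0],[0,0,0],1],[[0,0,0],[0,0,0],1]]'
python3 -c "
from h import *
to_tool([.425,.2395,.032],110)"
```

```text
t: 9.15
position: [0.4221, 0.2398, 0.2035]
ee_rot: [-179.9, 0.0, 104.5]
ft_force: [0.8, 0.6, 0.0]
gripper_width: 0.0939
finger_force: 0.0
t: 9.65
position: [0.4237, 0.2389, 0.164]
ee_rot: [-179.9, 0.0, 110.0]
ft_force: [0.6, -0.5, 0.3]
gripper_width: 0.0942
finger_force: 0.0
pos [0.4237 0.2389 0.164 ] rot [-1.7988e+02  4.0000e-02  1.1005e+02] t 9.65 shift [  0.2   1.7 132. ]
turn [-0.12  0.04  0.05]
```

```bash
python3 -m creep '[[[0,1.5,20],[0,0,0],1],[[0,0,20],[0,0,0],1],[[0,0,15],[0,0,0],1],[[0,0,15],[0,0,0],1],[[0,0,15],[0,0,0],1],[[0,0,15],[0,0,0],1],[[0,0,0],[0,0,0],1]]'
python3 -m creep '[[[0,0,15],[0,0,0],1],[[0,0,12],[0,0,0],1],[[0,0,5],[0,0,0],1],[[0,0,0],[0,0,0],1],[[0,0,0],[0,0,0],1]]'
```

```text
t: 10.35
position: [0.4251, 0.2396, 0.0639]
ee_rot: [-179.9, 0.0, 110.1]
ft_force: [0.3, -0.2, -0.0]
gripper_width: 0.0939
finger_force: 0.0
t: 10.85
position: [0.4259, 0.2399, 0.0329]
ee_rot: [180.0, -0.0, 110.1]
ft_force: [-0.2, -0.4, 0.1]
gripper_width: 0.0938
finger_force: 0.0
```

```bash
python3 -m creep '[[[0,0,0],[0,0,0],0.85],[[0,0,0],[0,0,0],0.75],[[0,0,0],[0,0,0],0.6],[[0,0,0],[0,0,0],0.4],[[0,0,0],[0,0,0],0.2],[[0,0,0],[0,0,0],0],[[0,0,0],[0,0,0],0],[[0,0,0],[0,0,0],0]]' 25
```

```text
t: 11.65
position: [0.4259, 0.24, 0.0328]
ee_rot: [180.0, -0.0, 110.1]
ft_force: [0.5, 0.3, 4.1]
gripper_width: 0.0661
finger_force: 25.0
```

```bash
python3 -m creep '[[[0,0,-6],[0,0,0],0],[[0,0,-16],[0,0,0],0],[[0,0,-25],[0,0,0],0],[[0,0,-25],[0,0,0],0],[[0,0,-25],[0,0,0],0],[[0,0,-18],[0,0,0],0],[[0,0,-5],[0,0,0],0],[[0,0,0],[0,0,0],0]]'
python3 -m creep '[[[0,0,0],[0,0,5],0],[[0,0,0],[0,0,8],0],[[0,0,0],[0,0,8],0],[[0,0,0],[0,0,5],0],[[0,0,0],[0,0,0],0],[[0,0,0],[0,0,0],0]]'
python3 -c "
from h import *
to_tool([.634,.256,.0318],84)"
```

```text
t: 12.45
position: [0.4255, 0.24, 0.1529]
ee_rot: [180.0, -0.0, 110.1]
ft_force: [0.4, 0.7, -1.2]
gripper_width: 0.066
finger_force: 25.0
t: 13.05
position: [0.4249, 0.2395, 0.1516]
ee_rot: [-179.9, 0.1, 84.2]
ft_force: [1.0, 0.4, -1.8]
gripper_width: 0.066
finger_force: 25.0
pos [0.4249 0.2395 0.1516] rot [-1.7991e+02  9.0000e-02  8.4200e+01] t 13.05 shift [ 37.7 206.5 119.4]
turn [-0.09  0.09  0.2 ]
```

```bash
python3 -m creep '[[[3,14,0],[0,0,0],0],[[5,28,0],[0,0,0],0],[[6,34,0],[0,0,0],0],[[7,38,0],[0,0,0],0],[[7,38,0],[0,0,0],0],[[5,28,0],[0,0,0],0],[[3,18,0],[0,0,0],0],[[2,8,0],[0,0,0],0]]'
python3 -m creep '[[[0,0,12],[0,0,0],0],[[0,0,20],[0,0,0],0],[[0,0,25],[0,0,0],0],[[0,0,22],[0,0,0],0],[[0,0,14],[0,0,0],0],[[0,0,8],[0,0,0],0],[[0,0,0],[0,0,0],0],[[0,0,0],[0,0,0],0]]'
python3 -c "
from h import *
to_tool([.634,.256,.0318],84)"
```

```text
t: 13.85
position: [0.6358, 0.2554, 0.1514]
ee_rot: [-180.0, 0.0, 84.1]
ft_force: [0.6, -0.5, -2.6]
gripper_width: 0.0662
finger_force: 25.0
t: 14.65
position: [0.6349, 0.2565, 0.0523]
ee_rot: [179.9, -0.0, 84.1]
ft_force: [1.1, -0.1, -1.0]
gripper_width: 0.0659
finger_force: 25.0
pos [0.6349 0.2565 0.0523] rot [ 1.7994e+02 -3.0000e-02  8.4070e+01] t 14.65 shift [-0.6 -0.8 20.5]
turn [ 0.06 -0.03  0.07]
```

```bash
python3 -m creep '[[[0,0,8],[0,0,0],0],[[0,0,6],[0,0,0],0],[[0,0,4],[0,0,0],0],[[0,0,2],[0,0,0],0],[[0,0,1],[0,0,0],0],[[0,0,0],[0,0,0],0],[[0,0,0],[0,0,0],0]]'
```

```text
t: 15.35
position: [0.6341, 0.2563, 0.0318]
ee_rot: [-179.9, -0.0, 84.1]
ft_force: [-2.4, -0.1, 7.5]
gripper_width: 0.0659
finger_force: 25.1
```

```bash
python3 -m creep '[[[0,0,0],[0,0,0],0.8],[[0,0,0],[0,0,0],0.9],[[0,0,0],[0,0,0],1],[[0,0,0],[0,0,0],1],[[0,0,-5],[0,0,0],1],[[0,0,-20],[0,0,0],1],[[0,0,-30],[0,0,0],1],[[0,0,-35],[0,0,0],1]]'
python3 -m creep '[[[0,0,-35],[0,0,0],1],[[0,-30,0],[0,0,0],1],[[0,-40,0],[0,0,0],1],[[0,-40,0],[0,0,0],1],[[0,0,0],[0,0,0],1],[[0,0,0],[0,0,0],1]]'
python3 - <<'E'
from ov import *
R=(0,0,255);Y=(0,255,255)
m=(.6235,.1696);j=(.634,.256);s=(.4804,.203)
ov("pics/ov2.png",[(*m,.025,.13,R),(*j,.034,.082,R),(*s,.02,.08,R),(*s,.022,.006,Y),(.4999,.4500,.031,.017,Y)],(("top",180,190,230,160),("side",240,130,160,220)),k=2.7)
to_tool([.4804,.203,.205],90)
E
```

```text
t: 16.15
position: [0.6337, 0.2561, 0.1208]
ee_rot: [-179.9, 0.1, 84.0]
ft_force: [-0.0, 0.8, -0.7]
gripper_width: 0.0945
finger_force: 0.0
t: 16.75
position: [0.5251, 0.2684, 0.1563]
ee_rot: [179.9, -0.1, 84.1]
ft_force: [1.0, -0.4, -0.4]
gripper_width: 0.0943
finger_force: 0.0
pos [0.5268 0.2676 0.1561] rot [ 1.7987e+02 -3.0000e-02  8.4030e+01] t 16.85 shift [-69.  -39.3 -49. ]
turn [ 0.13 -0.02 -5.97]
```

View pics/ov2.png

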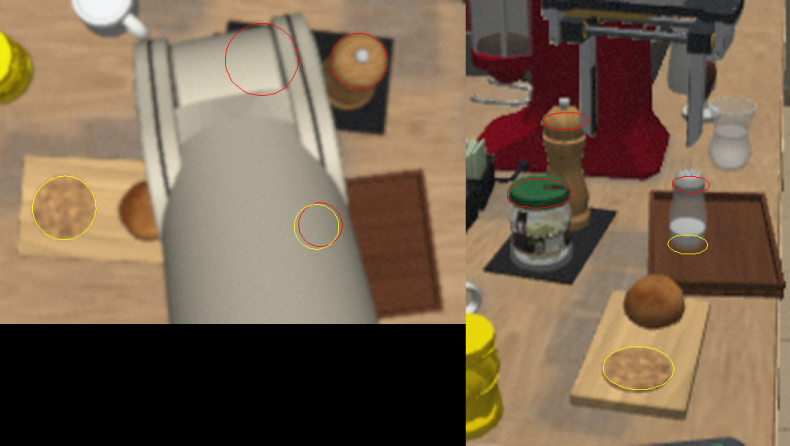

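The overlay confirms that the mill and the jar stand upright on the black mat: mill head (358,60) in the top view, jar (540,220) in the side view. The salt is still at its place (688,210), and the coaster circle matches the prediction at (638,368).

```bash
python3 -m creep '[[[-20,-12,0],[0,0,0],1],[[-28,-17,0],[0,0,0],1],[[-20,-10.5,0],[0,0,0],1],[[0,0,0],[0,0,-6],1],[[0,0,25],[0,0,0],1],[[0,0,15],[0,0,0],1],[[0,0,0],[0,0,0],1],[[0,0,0],[0,0,0],1]]'
python3 -c "
from h import *
to_tool([.4804,.204,.038],90)"
```

```text
t: 17.65
position: [0.48, 0.2036, 0.1156]
ee_rot: [180.0, 0.0, 90.0]
ft_force: [1.3, 0.9, 1.2]
gripper_width: 0.0939
finger_force: 0.0
pos [0.48   0.2036 0.1156] rot [1.7996e+02 3.0000e-02 8.9980e+01] t 17.65 shift [ 0.4  0.3 77.6]
turn [ 0.04  0.03 -0.02]
```

```bash
python3 -m creep '[[[0,0,20],[0,0,0],1],[[0,0,20],[0,0,0],1],[[0,0,20],[0,0,0],1],[[0,0,13],[0,0,0],1],[[0,0,4],[0,0,0],1],[[0,0,0],[0,0,0],1],[[0,0,0],[0,0,0],0.75],[[0,0,0],[0,0,0],0.6]]' 10
python3 -m creep '[[[0,0,0],[0,0,0],0.5],[[0,0,0],[0,0,0],0.4],[[0,0,0],[0,0,0],0.3],[[0,0,0],[0,0,0],0.2],[[0,0,0],[0,0,0],0],[[0,0,0],[0,0,0],0],[[0,0,0],[0,0,0],0]]' 12
```

```text
t: 18.45
position: [0.4794, 0.2045, 0.0394]
ee_rot: [179.9, -0.0, 90.1]
ft_force: [0.1, 0.1, -0.7]
gripper_width: 0.0812
finger_force: 0.0
t: 19.15
position: [0.4793, 0.2043, 0.0387]
ee_rot: [179.9, -0.0, 90.1]
ft_force: [-0.0, 0.8, 1.1]
gripper_width: 0.0402
finger_force: 11.9
```

```bash
python3 -m creep '[[[0,0,-6],[0,0,0],0],[[0,0,-15],[0,0,0],0],[[0,0,-22],[0,0,0],0],[[0,0,-22],[0,0,0],0],[[0,0,-18],[0,0,0],0],[[0,0,-7],[0,0,0],0],[[0,0,0],[0,0,0],0]]'
python3 -m creep '[[[15,1,0],[0,0,0],0],[[30,2,0],[0,0,0],0],[[40,4,0],[0,0,0],0],[[45,4,0],[0,0,0],0],[[45,4,0],[0,0,0],0],[[40,3,0],[0,0,0],0],[[20,2,0],[0,0,0],0],[[10,1,0],[0,0,0],0]]'
python3 -m creep '[[[0,0,12],[0,0,0],0],[[0,0,18],[0,0,0],0],[[0,0,18],[0,0,0],0],[[0,0,8],[0,0,0],0],[[0,0,0],[0,0,0],0],[[0,0,0],[0,0,0],0]]'
python3 - <<'E'
from ov import *
R=(0,0,255);Y=(0,255,255)
p=get_state()['position']; dz=p[2]-.0387
ov("pics/ov3.png",[(p[0],p[1],.022,.006+dz,Y),(p[0],p[1],.016,.083+dz,R),(.4999,.45,.031,.017,Y)],(("top",170,240,120,90),("side",270,230,110,120)),k=4)
to_tool([.4999,.45,.050],90)
E
```

```text
t: 19.85
position: [0.4789, 0.2045, 0.1293]
ee_rot: [179.9, -0.0, 90.1]
ft_force: [-1.1, -0.1, -1.8]
gripper_width: 0.0399
finger_force: 11.8
t: 20.65
position: [0.4972, 0.4529, 0.1263]
ee_rot: [-179.9, 0.0, 90.3]
ft_force: [-0.1, -0.1, -1.2]
gripper_width: 0.0401
finger_force: 11.8
t: 21.25
position: [0.4999, 0.4484, 0.0727]
ee_rot: [180.0, 0.0, 90.0]
ft_force: [-0.3, -0.3, -0.9]
gripper_width: 0.04
finger_force: 11.8
pos [0.5002 0.4492 0.0735] rot [ 1.7993e+02 -5.0000e-02  9.0030e+01] t 21.35 shift [ 0.7 -0.4 23.5]
turn [ 0.07 -0.05  0.03]
```

View pics/ov3.png

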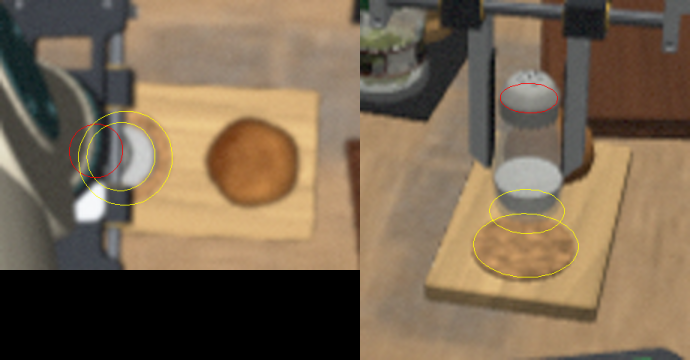

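Run:
```python
from h import *
im1=cv2.imread("pics/side0.png"); im2=cv2.cvtColor(get_image("side"),cv2.COLOR_RGB2BGR)
p=get_state()['position']; dz=p[2]-.0387; k=9; out=[]
for im,x0,y0,X,dz in ((im1,333,205,(.4794,.2045),0),(im2,300,240,p[:2],dz)):
    c=cv2.resize(im[y0:y0+58,x0:x0+40],None,fx=k,fy=k,interpolation=cv2.INTER_CUBIC)
    for dy,col in ((0,(0,255,255)),(-.012,(0,0,255))):
        for r,z in ((.022,.006),(.016,.086)):
            q=np.array([(w2px("side",[X[0]+r*np.cos(t),X[1]+dy+r*np.sin(t),z+dz])-[x0,y0]+.5)*k for t in np.linspace(0,6.28,60)])
            cv2.polylines(c,[q.astype(int)],True,col,1)
    out.append(c)
cv2.imwrite("pics/cmp.png",np.hstack(out))
```

```text
(no output)
```

View pics/cmp.png

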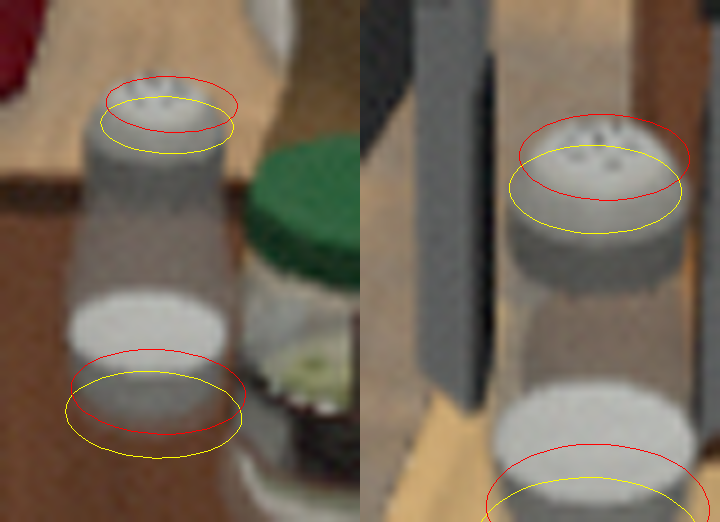

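The side comparison (left is the start, right is now) shows the cap holes at TCP y: (165,95) and (598,148). The foot lies about 6 mm nearer the stand, so the salt leans slightly along y. I'll place it with the TCP about 6 mm further to +y.

```bash
python3 -m creep '[[[6,0,0],[0,0,0],0],[[0,0,8],[0,0,0],0],[[0,0,6],[0,0,0],0],[[0,0,4],[0,0,0],0],[[0,0,2],[0,0,0],0],[[0,0,1],[0,0,0],0],[[0,0,0],[0,0,0],0],[[0,0,0],[0,0,0],0]]'
```

```text
t: 22.2
position: [0.4997, 0.4553, 0.0518]
ee_rot: [180.0, -0.0, 90.1]
ft_force: [0.3, -0.1, -2.0]
gripper_width: 0.0401
finger_force: 11.8
```

```bash
python3 -m creep '[[[0,0,1],[0,0,0],0],[[0,0,0.7],[0,0,0],0],[[0,0,0],[0,0,0],0],[[0,0,0],[0,0,0],0]]'
```

```text
t: 22.6
position: [0.4994, 0.4553, 0.0499]
ee_rot: [-180.0, -0.0, 90.1]
ft_force: [-0.1, 0.3, -1.0]
gripper_width: 0.0399
finger_force: 11.8
```

```bash
python3 -m creep '[[[0,0,0.8],[0,0,0],0],[[0,0,0],[0,0,0],0],[[0,0,0],[0,0,0],0]]'
```

```text
t: 22.9
position: [0.4996, 0.4552, 0.0497]
ee_rot: [180.0, -0.0, 90.1]
ft_force: [-0.8, -1.1, 5.9]
gripper_width: 0.0403
finger_force: 12.2
```

Contact. I'll release slowly, rise and check.

```bash
python3 -m creep '[[[0,0,0],[0,0,0],0.46],[[0,0,0],[0,0,0],0.5],[[0,0,0],[0,0,0],0.6],[[0,0,0],[0,0,0],0.75],[[0,0,0],[0,0,0],0.8],[[0,0,-10],[0,0,0],0.8],[[0,0,-25],[0,0,0],0.8],[[0,0,-35],[0,0,0],0.8]]' 4
python3 -m creep '[[[0,0,-40],[0,0,0],1],[[-40,10,0],[0,0,0],1],[[-45,20,0],[0,0,0],1],[[-45,20,0],[0,0,0],1],[[-30,20,0],[0,0,0],1],[[0,0,0],[0,0,0],1]]'
python3 - <<'E'
from ov import *
R=(0,0,255);Y=(0,255,255)
c=(.4999,.45)
ov("pics/ov4.png",[(*c,.022,.017,R),(*c,.031,.017,Y),(*c,.018,.1,R),],(("top",180,250,100,80),("side",280,230,90,110)),k=5)
to_tool([.634,.256,.13],84)
E
```

```text
t: 23.7
position: [0.4985, 0.4544, 0.1188]
ee_rot: [-179.9, 0.1, 90.1]
ft_force: [0.3, 0.3, 0.6]
gripper_width: 0.0746
finger_force: 0.0
t: 24.3
position: [0.574, 0.2875, 0.1608]
ee_rot: [179.8, 0.2, 89.5]
ft_force: [-0.4, -0.4, -0.6]
gripper_width: 0.0941
finger_force: 0.0
pos [0.5704 0.2945 0.1599] rot [ 1.7996e+02 -4.0000e-02  8.9920e+01] t 24.4 shift [-38.4  63.7  29.9]
turn [ 0.04 -0.04  5.92]
```

View pics/ov4.png

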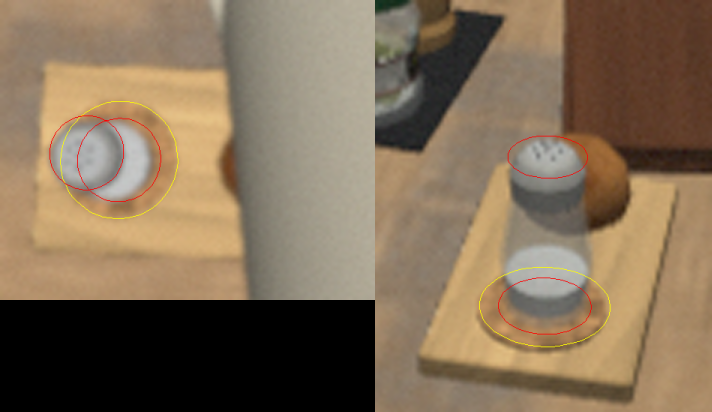

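The salt stands upright on the coaster. Its cap (86,152) and foot fit the predicted circles in both views. Next, the jar goes back.

```bash
python3 -m creep '[[[-12,20,0],[0,0,0],1],[[-14,24,0],[0,0,0],1],[[-12,20,0],[0,0,0],1],[[0,0,0],[0,0,5.9],1],[[0,0,10],[0,0,0],1],[[0,0,10],[0,0,0],1],[[0,0,0],[0,0,0],1],[[0,0,0],[0,0,0],1]]'
python3 -c "
from h import *
to_tool([.6341,.2563,.0318],84.1)"
```

```text
t: 25.2
position: [0.6327, 0.2583, 0.1384]
ee_rot: [-179.9, 0.0, 84.3]
ft_force: [0.6, 0.2, -0.2]
gripper_width: 0.0942
finger_force: 0.0
pos [0.6327 0.2583 0.1384] rot [-1.7991e+02  1.0000e-02  8.4300e+01] t 25.2 shift [ -1.9   1.8 106.6]
turn [-0.09  0.01  0.2 ]
```

```bash
python3 -m creep '[[[-2,1.5,15],[0,0,0],1],[[0,0,20],[0,0,0],1],[[0,0,20],[0,0,0],1],[[0,0,20],[0,0,0],1],[[0,0,16],[0,0,0],1],[[0,0,10],[0,0,0],1],[[0,0,4],[0,0,0],1],[[0,0,0],[0,0,0],1]]'
python3 -m creep '[[[0,0,0],[0,0,0],0.85],[[0,0,0],[0,0,0],0.75],[[0,0,0],[0,0,0],0.6],[[0,0,0],[0,0,0],0.4],[[0,0,0],[0,0,0],0.2],[[0,0,0],[0,0,0],0],[[0,0,0],[0,0,0],0],[[0,0,0],[0,0,0],0]]' 25
```

```text
t: 26.0
position: [0.635, 0.2551, 0.0337]
ee_rot: [-180.0, 0.0, 84.2]
ft_force: [0.6, 0.2, -0.1]
gripper_width: 0.0942
finger_force: 0.0
t: 26.8
position: [0.635, 0.2554, 0.0346]
ee_rot: [180.0, -0.0, 84.2]
ft_force: [-1.6, 0.3, 5.8]
gripper_width: 0.0655
finger_force: 25.1
```

```bash
python3 -m creep '[[[0,0,-6],[0,0,0],0],[[0,0,-16],[0,0,0],0],[[0,0,-25],[0,0,0],0],[[0,0,-20],[0,0,0],0],[[0,0,-10],[0,0,0],0],[[0,0,-5],[0,0,0],0],[[0,0,0],[0,0,0],0],[[0,0,0],[0,0,0],0]]'
python3 -c "
from h import *
to_tool([.4259,.2392,.0346],84.1)"
```

```text
t: 27.6
position: [0.6343, 0.2551, 0.1152]
ee_rot: [-179.9, 0.0, 84.2]
ft_force: [-0.7, -0.3, -1.4]
gripper_width: 0.0663
finger_force: 25.0
pos [0.6343 0.2551 0.1152] rot [-1.7992e+02  4.0000e-02  8.4170e+01] t 27.6 shift [ -37.  -205.6   80.9]
turn [-0.08  0.04  0.07]
```

```bash
python3 -m creep '[[[-3,-14,0],[0,0,0],0],[[-5,-28,0],[0,0,0],0],[[-6,-34,0],[0,0,0],0],[[-7,-38,0],[0,0,0],0],[[-6,-36,0],[0,0,0],0],[[-5,-28,0],[0,0,0],0],[[-3,-18,0],[0,0,0],0],[[-2,-9.5,0],[0,0,0],0]]'
python3 -m creep '[[[0,0,10],[0,0,0],0],[[0,0,18],[0,0,0],0],[[0,0,20],[0,0,0],0],[[0,0,12],[0,0,0],0],[[0,0,6],[0,0,0],0],[[0,0,0],[0,0,0],0],[[0,0,0],[0,0,0],0]]'
python3 -c "
from h import *
to_tool([.4259,.2392,.0346],84.1)"
```

```text
t: 28.4
position: [0.4244, 0.2391, 0.1155]
ee_rot: [-179.9, 0.1, 84.2]
ft_force: [1.3, 0.1, -2.0]
gripper_width: 0.0658
finger_force: 25.0
t: 29.1
position: [0.4274, 0.2393, 0.0502]
ee_rot: [180.0, -0.0, 84.1]
ft_force: [0.4, -0.1, -1.4]
gripper_width: 0.0659
finger_force: 25.0
pos [0.4274 0.2393 0.0502] rot [ 1.7996e+02 -1.0000e-02  8.4140e+01] t 29.1 shift [-0.2 -1.5 15.6]
turn [ 0.04 -0.01  0.04]
```

```bash
python3 -m creep '[[[0,-1.5,5],[0,0,0],0],[[0,0,4],[0,0,0],0],[[0,0,2.5],[0,0,0],0],[[0,0,1.5],[0,0,0],0],[[0,0,1],[0,0,0],0],[[0,0,0],[0,0,0],0],[[0,0,0],[0,0,0],0]]'
```

```text
t: 29.8
position: [0.4254, 0.2395, 0.0361]
ee_rot: [180.0, -0.0, 84.2]
ft_force: [0.2, 0.1, -1.0]
gripper_width: 0.066
finger_force: 25.0
```

```bash
python3 -m creep '[[[0,0,0.7],[0,0,0],0],[[0,0,0.5],[0,0,0],0],[[0,0,0],[0,0,0],0],[[0,0,0],[0,0,0],0]]'
```

```text
t: 30.2
position: [0.4254, 0.2395, 0.0355]
ee_rot: [180.0, -0.0, 84.2]
ft_force: [-1.1, -0.2, 6.2]
gripper_width: 0.066
finger_force: 25.1
```

Contact. I'll release, rise to 0.2, and go to the mill.

```bash
python3 -m creep '[[[0,0,0],[0,0,0],0.8],[[0,0,0],[0,0,0],0.9],[[0,0,0],[0,0,0],1],[[0,0,0],[0,0,0],1],[[0,0,-5],[0,0,0],1],[[0,0,-20],[0,0,0],1],[[0,0,-35],[0,0,0],1],[[0,0,-40],[0,0,0],1]]'
python3 -m creep '[[[0,0,-40],[0,0,0],1],[[0,0,-30],[0,0,-5.9],1],[[0,0,0],[0,0,0],1],[[0,0,0],[0,0,0],1]]'
python3 -c "
from h import *
to_tool([.6235,.1696,.111],90)"
```

```text
t: 31.0
position: [0.4244, 0.2389, 0.1355]
ee_rot: [-179.9, 0.1, 84.1]
ft_force: [0.5, 0.5, 1.3]
gripper_width: 0.0941
finger_force: 0.0
t: 31.4
position: [0.4252, 0.2397, 0.2053]
ee_rot: [180.0, -0.1, 90.0]
ft_force: [-0.2, -0.4, -0.3]
gripper_width: 0.0941
finger_force: 0.0
pos [0.4252 0.2397 0.2053] rot [ 1.7996e+02 -7.0000e-02  9.0020e+01] t 31.4 shift [-70.3 198.2  94.3]
turn [ 0.04 -0.07  0.02]
```

```bash
python3 -m creep '[[[-10,28,0],[0,0,0],1],[[-13,36,0],[0,0,0],1],[[-14,40,0],[0,0,0],1],[[-14,40,0],[0,0,0],1],[[-12,34,0],[0,0,0],1],[[-7,20,0],[0,0,0],1],[[0,0,0],[0,0,0],1],[[0,0,0],[0,0,0],1]]'
python3 -c "
from h import *
to_tool([.6235,.1696,.111],90)"
```

```text
t: 32.2
position: [0.6218, 0.1694, 0.2028]
ee_rot: [-179.8, 0.0, 90.0]
ft_force: [-0.2, -0.2, 0.3]
gripper_width: 0.0941
finger_force: 0.0
pos [0.6218 0.1694 0.2028] rot [-1.7977e+02  4.0000e-02  8.9990e+01] t 32.2 shift [ 0.2  2.1 91.8]
turn [-0.23  0.04 -0.01]
```

```bash
python3 -m creep '[[[0,1,20],[0,0,0],1],[[0,0,25],[0,0,0],1],[[0,0,22],[0,0,0],1],[[0,0,15],[0,0,0],1],[[0,0,8],[0,0,0],1],[[0,0,0],[0,0,0],1],[[0,0,0],[0,0,0],1]]'
python3 -m creep '[[[0,0,0],[0,0,0],0.8],[[0,0,0],[0,0,0],0.7],[[0,0,0],[0,0,0],0.6],[[0,0,0],[0,0,0],0.4],[[0,0,0],[0,0,0],0.2],[[0,0,0],[0,0,0],0],[[0,0,0],[0,0,0],0],[[0,0,0],[0,0,0],0]]' 20
```

```text
t: 32.9
position: [0.6247, 0.1699, 0.1156]
ee_rot: [179.9, -0.0, 90.1]
ft_force: [0.2, 0.4, 0.5]
gripper_width: 0.0938
finger_force: 0.0
t: 33.7
position: [0.6246, 0.1697, 0.1149]
ee_rot: [180.0, -0.0, 90.1]
ft_force: [0.4, -1.2, 0.3]
gripper_width: 0.0478
finger_force: 20.0
```

```bash
python3 -m creep '[[[0,0,-6],[0,0,0],0],[[0,0,-18],[0,0,0],0],[[0,0,-25],[0,0,0],0],[[0,0,-25],[0,0,0],0],[[0,0,-18],[0,0,0],0],[[0,0,-8],[0,0,0],0],[[0,0,0],[0,0,0],0]]'
python3 -m creep '[[[-2,-12,0],[0,0,0],0],[[-5,-25,0],[0,0,0],0],[[-5,-30,0],[0,0,0],0],[[-6,-35,0],[0,0,0],0],[[-6,-35,0],[0,0,0],0],[[-6,-30,0],[0,0,0],0],[[-3,-15,0],[0,0,0],0],[[-2,-10.5,0],[0,0,0],0]]'
python3 -m creep '[[[0,0,12],[0,0,0],0],[[0,0,22],[0,0,0],0],[[0,0,22],[0,0,0],0],[[0,0,16],[0,0,0],0],[[0,0,8],[0,0,0],0],[[0,0,0],[0,0,0],0],[[0,0,0],[0,0,0],0]]'
python3 -c "
from h import *
to_tool([.4317,.1344,.116],90)"
```

```text
t: 34.4
position: [0.6248, 0.1698, 0.2158]
ee_rot: [179.9, -0.0, 90.1]
ft_force: [-0.2, 0.3, -2.5]
gripper_width: 0.048
finger_force: 20.0
t: 35.2
position: [0.4297, 0.1341, 0.2141]
ee_rot: [-179.9, 0.0, 90.1]
ft_force: [0.5, 0.1, -2.1]
gripper_width: 0.0479
finger_force: 20.0
t: 35.9
position: [0.4324, 0.1344, 0.1351]
ee_rot: [180.0, 0.0, 90.0]
ft_force: [0.0, -0.2, -2.2]
gripper_width: 0.0476
finger_force: 20.0
pos [0.4324 0.1344 0.1351] rot [179.98   0.    90.05] t 35.9 shift [-0.  -0.7 19.1]
turn [0.02 0.   0.05]
```

```bash
python3 -m creep '[[[0,-0.5,7],[0,0,0],0],[[0,0,6],[0,0,0],0],[[0,0,3],[0,0,0],0],[[0,0,1.5],[0,0,0],0],[[0,0,1],[0,0,0],0],[[0,0,0],[0,0,0],0],[[0,0,0],[0,0,0],0]]'
```

```text
t: 36.6
position: [0.4315, 0.1345, 0.1165]
ee_rot: [180.0, -0.0, 90.1]
ft_force: [0.4, 0.0, -1.5]
gripper_width: 0.0482
finger_force: 20.0
```

```bash
python3 -m creep '[[[0,0,0.7],[0,0,0],0],[[0,0,0.5],[0,0,0],0],[[0,0,0],[0,0,0],0],[[0,0,0],[0,0,0],0]]'
```

```text
t: 37.0
position: [0.4319, 0.1345, 0.1157]
ee_rot: [179.9, -0.0, 90.0]
ft_force: [-0.5, -0.3, 5.9]
gripper_width: 0.0477
finger_force: 20.0
```

```bash
python3 -m creep '[[[0,0,0],[0,0,0],0.65],[[0,0,0],[0,0,0],0.8],[[0,0,0],[0,0,0],1],[[0,0,0],[0,0,0],1],[[0,0,-5],[0,0,0],1],[[0,0,-20],[0,0,0],1],[[0,0,-35],[0,0,0],1],[[0,0,-40],[0,0,0],1]]'
python3 -m creep '[[[0,0,-10],[0,0,0],1],[[45,0,0],[0,0,0],1],[[45,-5,0],[0,0,0],1],[[45,-10,0],[0,0,0],1],[[45,-15,0],[0,0,0],1],[[45,-20,0],[0,0,0],1],[[45,-20,0],[0,0,0],1],[[45,-20,0],[0,0,0],1]]'
python3 -m creep '[[[45,-20,0],[0,0,0],1],[[45,-20,0],[0,0,0],1],[[40,-20,0],[0,0,0],1],[[0,0,0],[0,0,0],1],[[0,0,0],[0,0,0],1],[[0,0,0],[0,0,0],1]]'
python3 - <<'E'
from ov import *
R=(0,0,255);Y=(0,255,255);W=(255,255,255)
m=(.4318,.1340);j=(.4250,.2395);c=(.4999,.45)
ov("pics/ov5.png",[(*m,.029,.006,Y),(*m,.025,.131,R),(*m,.006,.156,W),(*j,.034,.006,Y),(*j,.034,.082,R),(*c,.022,.017,R),(*c,.031,.017,Y),(*c,.018,.1,R)],(("top",180,250,230,110),("side",280,160,125,190)),k=3)
b=cv2.imread("pics/top0.png");n=cv2.cvtColor(get_image("top"),cv2.COLOR_RGB2BGR)
for nm,(x,y,w,h) in dict(glass=(435,295,50,45),cup=(210,165,50,50),stand=(285,270,115,85)).items():
    print(nm,cv2.absdiff(b[y:y+h,x:x+w],n[y:y+h,x:x+w]).mean().round(2))
E
```

```text
t: 37.8
position: [0.4305, 0.134, 0.2159]
ee_rot: [-179.9, 0.1, 90.0]
ft_force: [1.1, 0.6, -0.5]
gripper_width: 0.0937
finger_force: 0.0
t: 38.6
position: [0.3396, 0.4508, 0.2247]
ee_rot: [-180.0, 0.0, 90.1]
ft_force: [0.7, 1.1, 0.9]
gripper_width: 0.0936
finger_force: 0.0
t: 39.2
position: [0.282, 0.5777, 0.2248]
ee_rot: [180.0, 0.1, 90.0]
ft_force: [0.4, -0.6, 0.8]
gripper_width: 0.0937
finger_force: 0.0
glass 1.66
cup 1.45
stand 6.72
```

View pics/ov5.png

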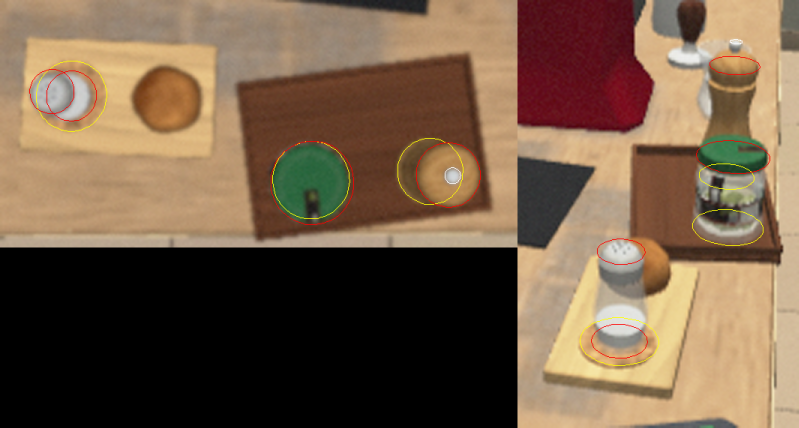

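The final view shows the jar (312,180) and mill (448,175) back inside their original outlines. The salt is on the coaster at (70,95), and the glass and cup are unchanged.

```bash
python3 -c "
from workcell import *
print(job_done())"
```

```text
the job is handed in; nothing more can be done
None
```

I handed the job in at about 39 s. In the last camera check the salt stood upright on the coaster, the mill and olive jar were back on their spots, and the glass and cup hadn't moved. The hand-in returned no verdict.

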